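# Tighten the drill chuck on its countersink bit

### The arm

A 6-joint arm with a two-finger parallel gripper is mounted at the origin on the work surface. World frame = base frame: x ahead of the robot, y to its left, z up, the work surface at z = 0. Lengths are in m, angles in rad, forces in N, time in s.
With the tool pointing down it reaches from about 0.3 to 0.775 m from the base axis. Payload 14.6 kg.
Tool frame: the origin (TCP) lies between the finger pads; the fingertips stand 8 mm ahead of it and the grasp point (between the pads) lies 11 mm behind it; x points along the fingers, y is the direction in which the jaws open and shut, and the axes are right-handed (so a half turn about x gives the same grasp; the last joint's range is limited). The gripper opens to 94 mm and grips with 3 to 60 N. Pads are 16 mm wide; open, the fingers measure 119 mm over their backs; the gripper's body (75 mm by 177 mm) begins 78 mm behind the grasp point.
Start: joints at [-1.357, 0.3, 1.521, -0, 1.321, -0.067], TCP at [0.152, -0.528, 0.213] pointing down, gripper open.
Joint ranges: [-3.03, 3.03], [-0.79, 2.21], [0.23, 2.52], [-1.04, 4.18], [0, 3.07], [-2.55, 2.55]. Speed limits (rad/s): [2.22, 2.22, 2.57, 3.14, 3.14, 3.14].

### API

Orientations are given as [roll, pitch, yaw] about the fixed x, y, z axes, in that order (R = Rz(yaw) Ry(pitch) Rx(roll)).
In Python, from station import ctrl gives the robot as it stands.
- The arm moves only by the shell command python3 -m creep 'ROWS' [FORCE]. ROWS is a JSON object of lists of equal length, an entry for each row: "hand": the closure, from -1 (fully open) to 1 (shut); "slide": the shift along the tool's x, y, z in m, a list of three; "spin": the turn about the tool's x in degrees. A call has 1 to 12 rows; each row is the pose to reach, as a shift and turn from the pose commanded when the call began, along the tool's axes at that moment; what a row does not reach only later rows make up. A row lasts 1/12 s, in which the tool goes at most 41.7 mm and 7.16 degrees, less where a joint would pass 70% of its speed; a pose out of reach is approached as far as the arm can. A call with a gripper value outside its range is refused whole. The fingers move at their own pace and stop on an object; FORCE is the grip in N (left out, the last holds). Time passes only in rows, so rows that repeat a pose let the fingers close. It gives the time, the measured TCP pose, the force and the opening at its end, in the units of the state.
- ctrl.get_obs(): the state, without advancing time (a new reading comes with each control period).
- ctrl.camera(name): name is "side" or "top" or "wrist"; returns the picture (400x640x3 uint8, red, green, blue); there is no depth.
- ctrl.calibration(name): a dict with "K" (3x3 intrinsics, pixels), "R" (3x3) and "t" (3): a world point X has camera coordinates R X + t. Camera axes: x right, y down, z forward; pixel columns grow to the right and rows downward; lengths in m; the calibration is good to about 2 mm. A picture is of the moment at which its call begins: read the wrist's pose just before it. calibration takes no time and is no camera call; for the wrist camera it gives the pose at the moment of the call.
- ctrl.hand_in(): hands the job in, once; it reports no verdict.
The state is a dict: "time_s": time; "qpos": joint angles; "joint_vel": joint speeds; "tau": joint torques, N m; "ee_pos": TCP position; "eef_rot": TCP orientation; "force": force on the tool from outside, world axes, zero at the start; "moment": the same for the moment, N m; "grip_width": finger opening in m.
Only numpy, scipy, OpenCV 4.12 (cv2) and the standard library are available. Lean on these libraries where they do the work, as an engineer would, in place of code of your own. Each camera call takes 0.05 s, during which the arm holds its last target.

### The job

Two cordless drills are held nose up in wooden cradles on the repair bench, and in the open chuck of one of them a countersink bit stands loose. Turn that chuck's black ribbed sleeve clockwise, seen from above, until the jaws hold the bit fast and upright, then let go. Leave the sleeve of the other drill, whose chuck is empty, as it is.

Things in the scene. Friction and masses are not known exactly. Their poses are not given: they have to be found in the camera images.
- chuck (a joint): turn (rad) of the sleeve of the drill with the bit: 0 = open, grows clockwise seen from above, starts at 0 to 0.45. Three jaws move in by 4 mm per rad and meet the bit at about 1.0; from there it stiffens (drag 0.2 N m before, about 0.5 N m at 1.25) and the jaws hold fast from about 1.15; end stop 1.45. It stays where it is left, easing back slightly when let go.
- chuck_grip (a point): on the upright axis of that black ribbed sleeve (44 mm diameter, 44 mm tall), 12 mm below its top edge, at the height to grip, from above at any yaw. Steel nose and jaws above it, 39 mm wide, end 18 mm above this point. Below the sleeve (from 32 mm below this point) is the green housing, 61 mm wide; handle and battery lie lower, on the far side. Drill and cradle are fixed.
- bit_center (a point): centre, half-way up, of the steel countersink bit standing loose in the open chuck within about 1 mm of its axis: 60 mm long, round shank 12 mm in diameter, conical head up, 18 mm at its widest; z along the bit, upward. Its top is 40 mm above chuck_grip.
- spare_chuck (a joint): turn (rad) of the sleeve of the other, identical drill, whose chuck is empty, with the same meaning; starts at 0.2 to 0.35; to be left alone

How it is judged:
By the outcome, as a careful person would: the job done as asked, in the order asked, and still so for the second after the job is handed in, with the robot touching nothing.
It also fails if it takes over 32 s, if anything falls off the work surface, if the arm or the gripper's body presses on something with over 40 N, if the wrist force passes 120 N, or if a joint passes its speed limit or range.

## Working session

There is one attempt and no reset: what is moved stays moved. The work goes in short steps, Python scripts to look and compute and a shell command to move; the robot and the scene stay as the last step left them, time stands still between calls to the robot, and variables do not carry over. Pictures are saved under pics/ and viewed, and the job is handed in when it is done.

```bash
ls; mkdir -p pics; python3 - <<'E'
from station import ctrl
import cv2
o=ctrl.get_obs();print(o)
for n in ["side","top","wrist"]:
    c=ctrl.calibration(n);print(n,c)
    cv2.imwrite(f"pics/{n}0.png",ctrl.camera(n)[:,:,::-1])
E
```

```text
pics
{'time_s': 0.0, 'qpos': array([-1.35662048e+00,  3.00484465e-01,  1.52157897e+00, -1.88730663e-05,
        1.32073248e+00, -6.66181099e-02]), 'joint_vel': array([-0.00050405,  0.00181813, -0.00075356,  0.00109148,  0.00013568,
        0.0003245 ]), 'tau': array([-1.01573660e-03, -5.31809378e+01, -3.52740347e+01,  7.07675703e-02,
        2.44266016e-02, -8.34732919e-05]), 'ee_pos': array([ 0.15234241, -0.52820798,  0.2128799 ]), 'eef_rot': array([-1.62222315,  1.56959293,  1.80016814]), 'force': array([-0.63845869,  0.48952949,  0.14827518]), 'moment': array([-0.00710987, -0.04737107,  0.05271971]), 'grip_width': 0.09392400588892284}
side {'K': array([[500.02511422,   0.        , 322.39490277],
       [  0.        , 500.02511422, 194.9377433 ],
       [  0.        ,   0.        ,   1.        ]]), 'R': array([[ 0.99879271, -0.04748261, -0.01259041],
       [-0.03397242, -0.48253584, -0.87521714],
       [ 0.03548227,  0.87458823, -0.48356638]]), 't': array([-0.52804507,  0.1854138 ,  1.19150772])}
top {'K': array([[458.47779981,   0.        , 317.6855261 ],
       [  0.        , 458.47779981, 197.83613849],
       [  0.        ,   0.        ,   1.        ]]), 'R': array([[-0.0119833 , -0.99983678, -0.01352075],
       [-0.99249881,  0.01353843, -0.12150238],
       [ 0.1216656 ,  0.01196332, -0.99249905]]), 't': array([0.01178958, 0.55383192, 0.90115989])}
wrist {'K': array([[302.17465263,   0.        , 317.60158324],
       [  0.        , 302.17465263, 199.76307807],
       [  0.        ,   0.        ,   1.        ]]), 'R': array([[ 0.27768862, -0.96067023, -0.00132013],
       [-0.93453349, -0.27045147,  0.23130749],
       [-0.22256725, -0.06299775, -0.9728798 ]]), 't': array([-0.5483326 , -0.02529158,  0.3895597 ])}
```

View pics/side0.png

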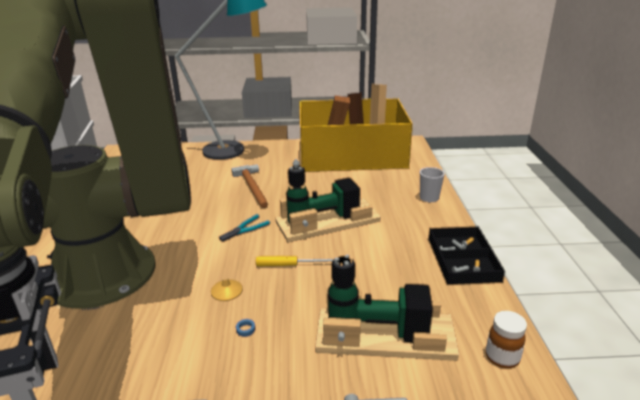

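View pics/top0.png

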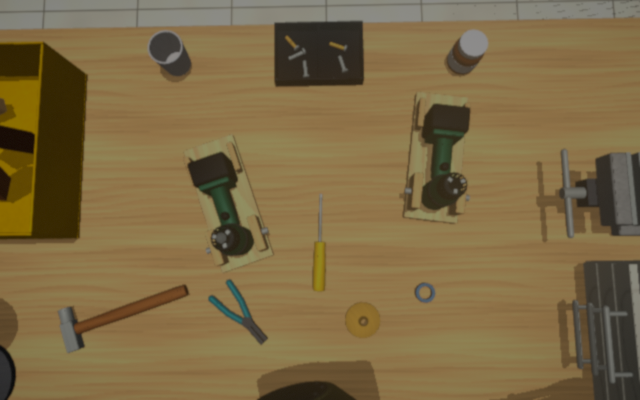

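View pics/wrist0.png

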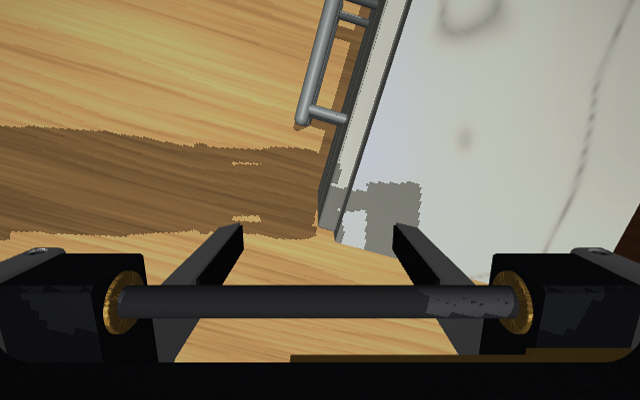

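```bash
python3 - <<'E'
import cv2,numpy as np
s=cv2.imread("pics/side0.png");t=cv2.imread("pics/top0.png")
a=[s[150:220,260:340],s[250:320,310:390],t[200:270,195:275],t[150:220,415:495]]
a=[cv2.resize(i,(400,300) if 0 else (400,350),interpolation=cv2.INTER_CUBIC) for i in a]
im=np.vstack([np.hstack(a[:2]),np.hstack(a[2:])])
im=cv2.convertScaleAbs(im,alpha=1.5,beta=20)
cv2.imwrite("pics/z0.png",cv2.resize(im,(680,595)))
E
```

```text
(no output)
```

View pics/z0.png

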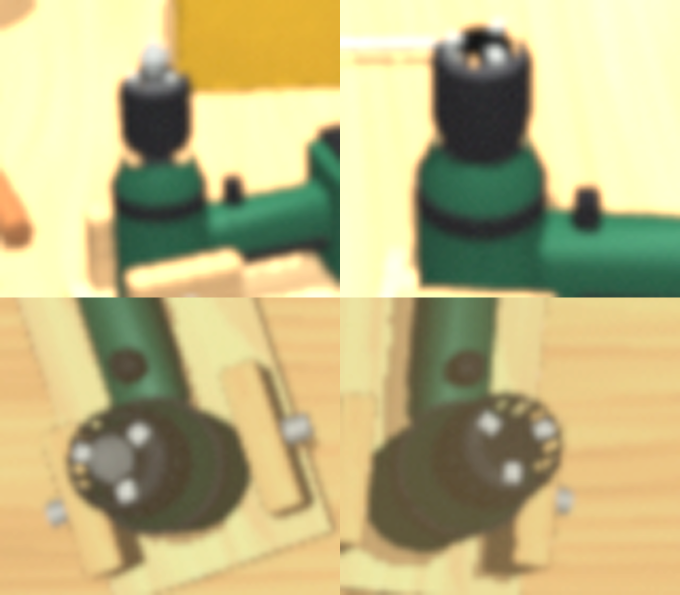

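```bash
cat > h.py <<'E'
import numpy as np
from station import ctrl
def ray(c,u,v):
    d=np.linalg.solve(c["K"],[u,v,1.]);return -c["R"].T@c["t"],c["R"].T@d
def tri(L):
    A=np.zeros((3,3));b=np.zeros(3)
    for c,u,v in L:
        o,d=ray(c,u,v);d/=np.linalg.norm(d);P=np.eye(3)-np.outer(d,d);A+=P;b+=P@o
    X=np.linalg.solve(A,b);return X,[proj(c,X)-[u,v] for c,u,v in L]
def proj(c,X):
    p=c["K"]@(c["R"]@X+c["t"]);return p[:2]/p[2]
def plane(c,u,v,z):
    o,d=ray(c,u,v);return o+d*(z-o[2])/d[2]
E
python3 - <<'E'
from h import *
s=ctrl.calibration("side");t=ctrl.calibration("top")
print(tri([(s,296.5,161.5),(t,221.4,238)]))
print(tri([(s,296.5,169),(t,222.2,238)]))
w=ctrl.calibration("wrist");print(-w["R"].T@w["t"], ctrl.get_obs()["time_s"])
E
```

```text
(array([0.47123729, 0.1638186 , 0.19888624]), [array([-1.05531283,  0.09326731]), array([-0.05250868, -1.60051471])])
(array([0.47122695, 0.16744927, 0.17628789]), [array([-0.7158112 ,  0.06445179]), array([-0.03694712, -1.06641316])])
[ 0.21533517 -0.50907472  0.38419938] 0.15
```

```bash
cat >> h.py <<'E'
from scipy.spatial.transform import Rotation as Ro
def Rt(o=None):
    o=o or ctrl.get_obs();return Ro.from_euler("xyz",o["eef_rot"]).as_matrix()
def st():
    o=ctrl.get_obs();print("t",round(o["time_s"],2),"q",o["qpos"].round(3),"p",o["ee_pos"].round(4),"F",o["force"].round(1),"M",o["moment"].round(3),"w",round(o["grip_width"],4))
    return o
def need(P):
    o=ctrl.get_obs();print("slide",(Rt(o).T@(np.array(P)-o["ee_pos"])).round(4))
E
python3 - <<'E'
from h import *
print(Rt().round(3));need([.471,.165,.30])
need([.45,.12,.30])
w=ctrl.calibration("wrist");o=ctrl.get_obs()
print("cam in tool",(Rt().T@(-w["R"].T@w["t"]-o["ee_pos"])).round(4)); print("cam axes in tool",(w["R"]@Rt()).round(3))
E
```

```text
[[-0.     0.277 -0.961]
 [ 0.001 -0.961 -0.277]
 [-1.    -0.001 -0.   ]]
slide [-0.0865 -0.5779 -0.4983]
slide [-0.0865 -0.5405 -0.4656]
cam in tool [-0.1712 -0.0011 -0.0658]
cam axes in tool [[ 0.     1.    -0.001]
 [-0.231  0.001  0.973]
 [ 0.973 -0.     0.231]]
```

```bash
python3 -m creep '{"hand":[-1,-1,-1,-1,-1,-1,-1,-1,-1,-1,-1,-1],"slide":[[-0.01,-0.015,-0.012],[-0.02,-0.04,-0.035],[-0.03,-0.07,-0.06],[-0.04,-0.1,-0.086],[-0.05,-0.13,-0.112],[-0.06,-0.16,-0.138],[-0.07,-0.19,-0.164],[-0.075,-0.22,-0.19],[-0.08,-0.25,-0.216],[-0.085,-0.28,-0.242],[-0.087,-0.31,-0.268],[-0.087,-0.34,-0.294]],"spin":[-2,-7,-12,-17,-22,-27,-32,-37,-42,-47,-52,-57]}'; python3 - <<'E'
from h import *
st();print(Rt().round(3));need([.471,.165,.30])
E
```

```text
time_s: 1.15
ee_pos: [0.341, -0.1184, 0.3011]
eef_rot: [1.433, 1.569, -0.429]
force: [1.4, -1.2, -0.6]
grip_width: 0.0941
t 1.15 q [-0.436 -0.201  1.844  0.     1.497 -0.145] p [ 0.341  -0.1184  0.3011] F [ 1.4 -1.2 -0.6] M [-0.052 -0.061 -0.05 ] w 0.0941
[[ 0.001  0.958 -0.287]
 [-0.001 -0.287 -0.958]
 [-1.     0.001  0.   ]]
slide [ 0.0011  0.0432 -0.3088]
```

```bash
python3 -m creep '{"hand":[-1,-1,-1,-1,-1,-1,-1,-1,-1,-1],"slide":[[0,0.007,-0.035],[0,0.014,-0.07],[0,0.021,-0.105],[0,0.028,-0.14],[0,0.035,-0.175],[0,0.042,-0.21],[0,0.048,-0.24],[0,0.052,-0.265],[0,0.054,-0.275],[0,0.054,-0.275]],"spin":[-5,-10,-15,-20,-25,-30,-35,-38,-40,-40]}'; python3 - <<'E'
from h import *
import cv2
st();print(Rt().round(3));need([.471,.165,.148])
w=ctrl.calibration("wrist");im=ctrl.camera("wrist")[:,:,::-1];np.savez("w1.npz",**w);cv2.imwrite("pics/w1.png",im);print(proj(w,np.array([.471,.165,.177])))
E
```

```text
time_s: 1.98
ee_pos: [0.4726, 0.1283, 0.2997]
eef_rot: [-1.863, 1.569, -3.028]
force: [-0.4, -1.0, -0.5]
grip_width: 0.0939
t 1.98 q [ 0.19   0.11   1.55   0.     1.483 -0.216] p [0.4726 0.1283 0.2997] F [-0.4 -1.  -0.5] M [-0.022 -0.104 -0.024] w 0.0939
[[-0.001  0.919  0.395]
 [-0.     0.395 -0.919]
 [-1.    -0.001 -0.   ]]
slide [ 0.1517  0.0132 -0.0342]
[331.87616561 163.62272875]
```

View pics/w1.png

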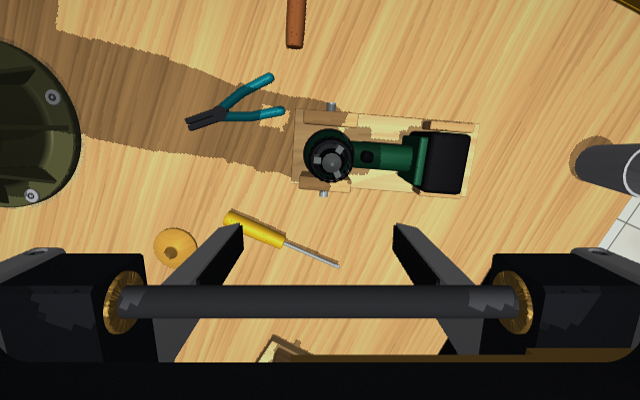

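```bash
python3 - <<'E'
import cv2
im=cv2.imread("pics/w1.png")[125:197,290:362]
cv2.imwrite("pics/z1.png",cv2.convertScaleAbs(cv2.resize(im,(576,576),interpolation=cv2.INTER_CUBIC),alpha=1.6,beta=20))
E
```

```text
(no output)
```

View pics/z1.png

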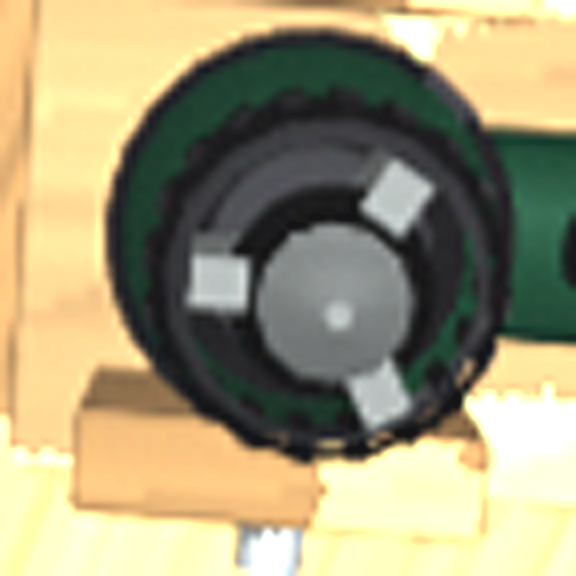

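```bash
python3 - <<'E'
from h import *
s=ctrl.calibration("side");t=ctrl.calibration("top");w=dict(np.load("w1.npz"))
J=[290+331.7/8,125+290.7/8]
print(tri([(w,*J),(t,222.2,238)]),tri([(w,*J),(s,296.5,169)]),tri([(w,*J),(s,296.5,169),(t,222.2,238)]))
X=tri([(w,*J),(s,296.5,169),(t,222.2,238)])[0]
print(plane(w,*J,.177),plane(t,222.2,238,.177))
# jaw radius
P=[plane(w,290+a/8,125+b/8,.177) for a,b in [(397,196),(220,282),(378,394)]];c=np.mean(P,0);print([np.linalg.norm(p-c)for p in P])
print("bit top",tri([(w,290+338/8,125+314/8),(s,296.5,161.5),(t,221.4,238)]))
E
```

```text
(array([0.46947886, 0.1669467 , 0.17827179]), [array([-0.14958894, -0.04086303]), array([-0.0130667 , -0.08683212])]) (array([0.47141923, 0.16690413, 0.17649898]), [array([1.57989392, 0.59843011]), array([-0.64297045,  0.08106857])]) (array([0.47074284, 0.16710243, 0.17648225]), [array([1.02630418, 0.13275327]), array([-0.90949742,  0.06139847]), array([ 0.13623691, -0.78967781])])
[0.46973204 0.16686631 0.177     ] [0.46937798 0.16720379 0.177     ]
[np.float64(0.0138000260172149), np.float64(0.013589617727751626), np.float64(0.013828924983593704)]
bit top (array([0.47075808, 0.16537012, 0.19763828]), [array([0.55207979, 1.47985555]), array([-1.22706202,  0.2879256 ]), array([-0.81842698, -1.2721189 ])])
```

```bash
python3 - <<'E'
from h import *
st();need([.470,.167,.148])
E
```

```text
t 2.03 q [ 0.188  0.108  1.551 -0.     1.483 -0.215] p [0.4722 0.1272 0.3   ] F [-0.   0.7  0. ] M [-0.078 -0.07  -0.024] w 0.094
slide [ 0.152   0.0138 -0.0375]
```

```bash
python3 -m creep '{"hand":[-1,-1,-1,-1,-1,-1,-1,-1,-1,-1],"slide":[[0.01,0.006,-0.015],[0.03,0.012,-0.03],[0.055,0.0138,-0.0375],[0.08,0.0138,-0.0375],[0.1,0.0138,-0.0375],[0.12,0.0138,-0.0375],[0.135,0.0138,-0.0375],[0.145,0.0138,-0.0375],[0.152,0.0138,-0.0375],[0.152,0.0138,-0.0375]],"spin":[0,0,0,0,0,0,0,0,0,0]}'; python3 - <<'E'
from h import *
import cv2
st();need([.470,.167,.148])
cv2.imwrite("pics/w2.png",ctrl.camera("wrist")[:,:,::-1])
cv2.imwrite("pics/s2.png",ctrl.camera("side")[100:250,220:420,::-1])
E
```

```text
time_s: 2.87
ee_pos: [0.47, 0.1662, 0.1478]
eef_rot: [-1.627, 1.57, -2.796]
force: [-0.3, -0.0, -0.2]
grip_width: 0.094
t 2.87 q [ 0.266  0.254  1.741 -0.     1.148 -0.135] p [0.47   0.1662 0.1478] F [-0.3 -0.  -0.2] M [ 0.001 -0.14   0.027] w 0.094
slide [-0.0002  0.0003 -0.0007]
```

View pics/w2.png

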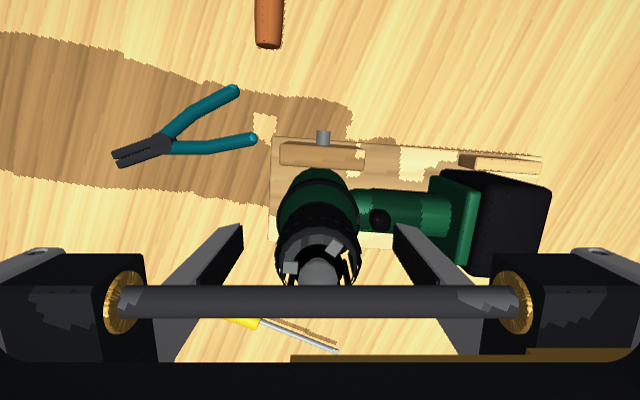

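View pics/s2.png

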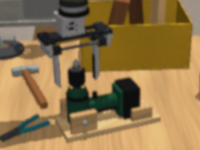

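The wrist view shows the chuck centred between the open fingers (about col 320), the bit in it and the fingers clear of the housing. Closing.

```bash
python3 -m creep '{"hand":[1,1,1,1,1,1,1,1,1,1],"slide":[[0,0,0],[0,0,0],[0,0,0],[0,0,0],[0,0,0],[0,0,0],[0,0,0],[0,0,0],[0,0,0],[0,0,0]],"spin":[0,0,0,0,0,0,0,0,0,0]}' 50; python3 - <<'E'
from h import *
import cv2
st()
cv2.imwrite("pics/w3.png",ctrl.camera("wrist")[:,:,::-1])
E
```

```text
time_s: 3.8
ee_pos: [0.4699, 0.1668, 0.1485]
eef_rot: [-1.611, 1.569, -2.779]
force: [-4.3, -2.1, 3.2]
grip_width: 0.0431
t 3.8 q [ 0.268  0.253  1.74  -0.     1.15  -0.135] p [0.4699 0.1668 0.1485] F [-4.3 -2.1  3.2] M [-0.388  0.644  0.026] w 0.0431
```

View pics/w3.png

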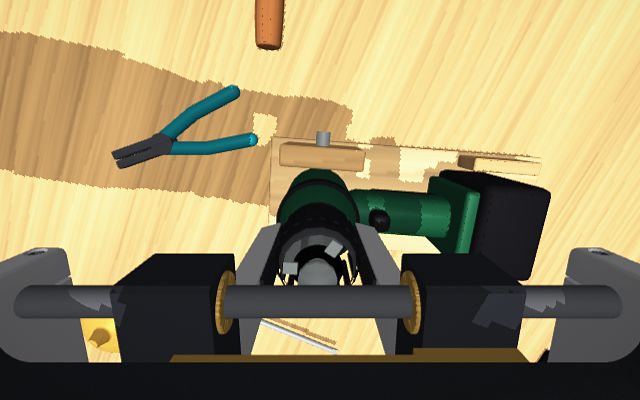

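The fingers hold the sleeve (opening 43 mm). Turning in stages.

```bash
python3 -m creep '{"hand":[1,1,1,1,1,1,1,1,1,1],"slide":[[0,0,0],[0,0,0],[0,0,0],[0,0,0],[0,0,0],[0,0,0],[0,0,0],[0,0,0],[0,0,0],[0,0,0]],"spin":[3,8,13,18,23,28,33,37,40,40]}' 50; python3 - <<'E'
from h import *
import cv2
st()
im=ctrl.camera("wrist")[:,:,::-1]
cv2.imwrite("pics/w4.png",cv2.resize(im[190:310,240:400],(800,600),interpolation=cv2.INTER_CUBIC))
E
```

```text
time_s: 4.68
ee_pos: [0.4698, 0.1668, 0.1484]
eef_rot: [-0.863, 1.569, -2.733]
force: [-5.2, -2.2, 2.8]
grip_width: 0.0433
t 4.68 q [ 0.268  0.253  1.74  -0.     1.15   0.566] p [0.4698 0.1668 0.1484] F [-5.2 -2.2  2.8] M [-0.394  0.738 -0.187] w 0.0433
```

View pics/w4.png

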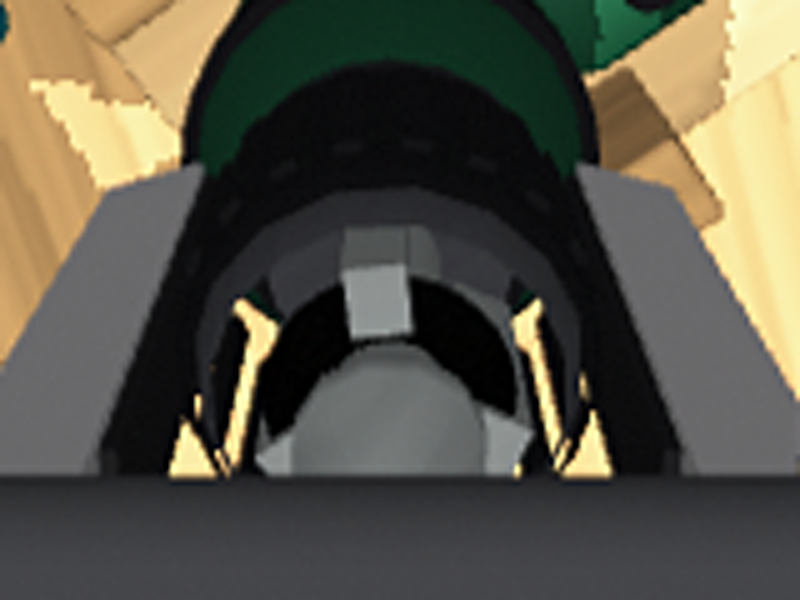

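```bash
P='import h; h.st()'
python3 -m creep '{"hand":[1,1,1,1],"slide":[[0,0,0],[0,0,0],[0,0,0],[0,0,0]],"spin":[4,8,10,10]}' 50 >/dev/null; python3 -c "$P"
python3 -m creep '{"hand":[1,1,1],"slide":[[0,0,0],[0,0,0],[0,0,0]],"spin":[3,5,5]}' 50 >/dev/null; python3 -c "$P"
python3 -m creep '{"hand":[1,1,1],"slide":[[0,0,0],[0,0,0],[0,0,0]],"spin":[3,5,5]}' 50 >/dev/null; python3 -c "$P"
```

```text
t 5.07 q [ 0.268  0.253  1.74  -0.     1.15   0.74 ] p [0.4698 0.1668 0.1484] F [-4.8 -2.   2.7] M [-0.426  0.74  -0.213] w 0.0436
t 5.32 q [ 0.268  0.253  1.74  -0.     1.15   0.827] p [0.4698 0.1668 0.1484] F [-4.2 -2.4  3.3] M [-0.372  0.746 -0.165] w 0.0435
t 5.57 q [ 0.268  0.253  1.74  -0.     1.15   0.914] p [0.4698 0.1668 0.1484] F [-5.4 -2.1  3.6] M [-0.406  0.779 -0.083] w 0.0435
```

```bash
P='import h; h.st()'
python3 -m creep '{"hand":[1,1,1],"slide":[[0,0,0],[0,0,0],[0,0,0]],"spin":[3,5,5]}' 50 >/dev/null; python3 -c "$P"
python3 -m creep '{"hand":[1,1,1],"slide":[[0,0,0],[0,0,0],[0,0,0]],"spin":[2,4,4]}' 50 >/dev/null; python3 -c "$P
import cv2
im=h.ctrl.camera('wrist')[:,:,::-1]
cv2.imwrite('pics/w5.png',cv2.resize(im[190:310,240:400],(800,600),interpolation=cv2.INTER_CUBIC))"
```

```text
t 5.82 q [ 0.268  0.253  1.74  -0.     1.15   1.001] p [0.4698 0.1668 0.1484] F [-5.1 -2.9  3.2] M [-0.393  0.783  0.057] w 0.0433
t 6.07 q [ 0.268  0.253  1.74  -0.     1.15   1.071] p [0.4698 0.1668 0.1484] F [-5.6 -2.6  2.9] M [-0.389  0.724  0.134] w 0.0434
```

View pics/w5.png

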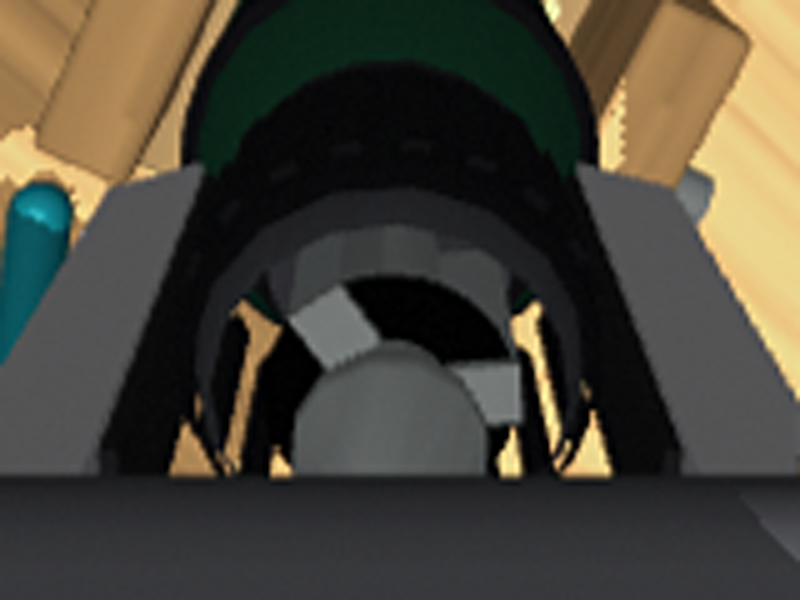

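```bash
P='import h; h.st()'
python3 -m creep '{"hand":[1],"slide":[[0,0,0]],"spin":[3]}' 50 >/dev/null; python3 -c "$P"
python3 -m creep '{"hand":[1,1],"slide":[[0,0,0],[0,0,0]],"spin":[0,0]}' 50 >/dev/null; python3 -c "$P"
```

```text
t 6.2 q [ 0.268  0.253  1.74  -0.     1.15   1.12 ] p [0.4698 0.1668 0.1484] F [-4.4 -2.5  3. ] M [-0.415  0.802  0.511] w 0.0435
t 6.37 q [ 0.268  0.253  1.74  -0.     1.15   1.122] p [0.4698 0.1668 0.1484] F [-4.5 -2.4  3.9] M [-0.391  0.772  0.156] w 0.0438
```

```bash
python3 -m creep '{"hand":[-1,-1,-1,-1,-1,-1,-1,-1],"slide":[[0,0,0],[0,0,0],[0,0,0],[0,0,0],[0,0,0],[0,0,0],[0,0,0],[0,0,0]],"spin":[0,0,0,0,0,0,0,0]}'
python3 -m creep '{"hand":[-1,-1,-1,-1,-1,-1,-1,-1,-1,-1],"slide":[[-0.01,0,0],[-0.03,0,0],[-0.055,0,0],[-0.08,0,0.01],[-0.105,0,0.02],[-0.13,0,0.03],[-0.145,0,0.038],[-0.15,0,0.04],[-0.15,0,0.04],[-0.15,0,0.04]],"spin":[0,0,0,0,0,0,0,0,0,0]}'
python3 - <<'E'
from h import *
import cv2
st();w=ctrl.calibration("wrist");np.savez("w6.npz",**w);im=ctrl.camera("wrist")[:,:,::-1]
u,v=proj(w,np.array([.470,.167,.177])).round().astype(int);print(u,v)
z=im[v-36:v+36,u-36:u+36];z=cv2.convertScaleAbs(cv2.resize(z,(400,400),interpolation=cv2.INTER_CUBIC),alpha=1.6,beta=20)
s=ctrl.camera("side")[:,:,::-1][145:205,266:326];s=cv2.resize(s,(400,400),interpolation=cv2.INTER_CUBIC)
cv2.imwrite("pics/z6.png",np.hstack([z,s]))
E
```

```text
time_s: 7.03
ee_pos: [0.4703, 0.167, 0.1485]
eef_rot: [2.984, 1.571, 0.559]
force: [-0.0, 0.0, -1.1]
grip_width: 0.0924
time_s: 7.87
ee_pos: [0.4401, 0.1408, 0.2979]
eef_rot: [-0.566, 1.57, -2.991]
force: [0.5, -0.8, -0.7]
grip_width: 0.0942
t 7.87 q [0.23  0.046 1.623 0.    1.474 1.084] p [0.4401 0.1408 0.2979] F [ 0.5 -0.8 -0.7] M [ 0.049 -0.058 -0.035] w 0.0942
319 156
```

View pics/z6.png

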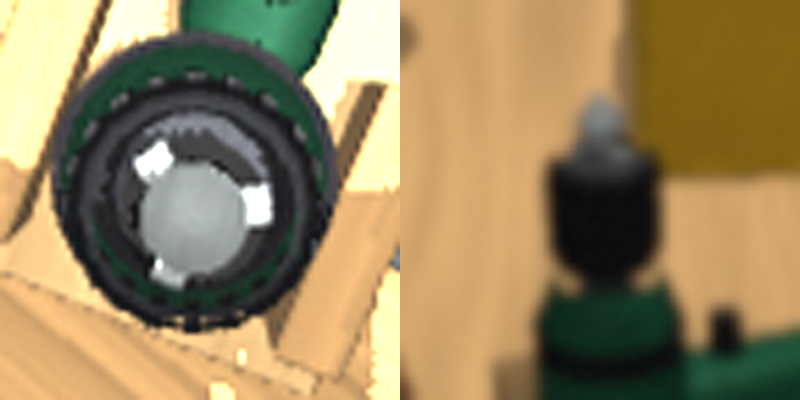

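```bash
python3 - <<'E'
from h import *
w=dict(np.load("w6.npz"));k=72/400
P=[plane(w,319-36+a*k,156-36+b*k,.177) for a,b in [(153,160),(257,205),(168,272)]];c=np.mean(P,0);print(c,[np.linalg.norm(p-c) for p in P],[np.linalg.norm(p[:2]-[.4697,.167]) for p in P])
# outer edges
w1=dict(np.load("w1.npz"))
O=[plane(w,319-36+a*k,156-36+b*k,.177) for a,b in [(141,148),(271,207),(163,285)]];c=np.mean(O,0)
print("outer after",c,[np.linalg.norm(p-c) for p in O])
O=[plane(w1,290+a/8,125+b/8,.177) for a,b in [(417,172),(190,279),(391,421)]];c=np.mean(O,0)
print("outer before",c,[np.linalg.norm(p-c) for p in O])
print("bit",plane(w,319-36+197*k,156-36+217*k,.199))
st()
E
```

```text
[0.46783486 0.16682102 0.177     ] [np.float64(0.01129744142067404), np.float64(0.01120523842812938), np.float64(0.011182178848736204)] [np.float64(0.010890693180728954), np.float64(0.010038464971300403), np.float64(0.013014800433670662)]
outer after [0.46757574 0.16681855 0.177     ] [np.float64(0.01421308441053015), np.float64(0.013771435495487006), np.float64(0.01338224532101535)]
outer before [0.4698838  0.16680588 0.177     ] [np.float64(0.017445011582274485), np.float64(0.017366288371222324), np.float64(0.01746080009659991)]
bit [0.46939075 0.16724125 0.199     ]
t 7.97 q [0.23  0.047 1.623 0.    1.474 1.084] p [0.4401 0.1409 0.2972] F [-0.   0.1  0. ] M [-0.012 -0.057 -0.076] w 0.0941
```

```bash
python3 -c "
from station import ctrl
print(ctrl.hand_in())"
```

```text
the job is handed in; nothing more can be done
None
```

The countersink bit is clamped upright in the chuck of the far-left drill, and I handed the job in at about 8 s of the 32 s allowed. No verdict was reported. The spare drill was never touched.

**What I did:** I found the chuck axis at about (0.470, 0.167) m from all three cameras, with the nose top at 0.177 m. I gripped the sleeve from above at 50 N and turned it about 72° clockwise. Then I opened the gripper and lifted clear.

**Last checks:**
- **Torque:** it read 0.51 N m while turning at the end, which matches the figure given for a turn of 1.25. I estimate the final turn at about 1.3 rad, judged from torque and jaw travel because the sleeve angle can't be read directly.
- **Jaws and bit:** the pictures after release show the three jaws moved in by about 3.7 mm and up against the bit. The bit stands upright and is centred on the chuck axis to under 1 mm.
- **Contact:** the robot was clear of everything, with force near zero.

**Readings that disagreed:**
- **Static torque:** it read between −0.2 and +0.16 N m. I put this down to friction left over after each stop, and its rise of about 1.2 N m per rad fits the jaws tightening.
- **Jaw centre:** measured after release, it sat 2 mm off the earlier value, within the calibration error.

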